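Connect a power module on the step-load tester and set load step three

TASK

The load selector was left on. Turn its lever back to off first; then slide the finned power module flat along the cold plate, without lifting it off the plate, until it sits square, central and fully home against the contact block with both spring pins pushed in. Then click the selector clockwise to the third step from off, never past it while the module is connected, and leave the other things on the bench alone.

Things in the scene. Friction and masses are not known exactly. Their poses are not given: they have to be found in the camera images.
- load_tester: step-load tester, fixed to the bench; its place varies. Origin on the bench, at the seam of its two parts; at zero yaw x points away from the robot, y left. At y > 0: grey box, x -80 to 80 mm, y 0 to 196, flat top at z = 68 mm with the selector on it. At y < 0: bare aluminium cold plate, x -68 to 68 mm, y -224 to 0, top at z = 12 mm, with the contact block against the box
- home (a point): where the middle of the module's underside must come: on the cold plate's top, x = 0, y = -70, z = 12 mm in the tester's frame (axes as the tester's). From here the face of the black contact block is 52 mm towards +y. The block is 84 mm wide (x) and reaches 38 mm above the plate. Two brass spring pins stand 7 mm out of its face, at x = -18 and 18 mm, 19 mm above the plate
- power_module: loose power module, 56 (x) by 104 (y) by 36 mm high, about 0.45 kg: aluminium base, black case, fins on top; origin in the middle of its underside, flat on the cold plate. Its +y end (two copper pads) goes to the block. Starts 50 to 80 mm short of home, up to 20 mm off line, turned up to 0.3 rad. Slides with a few newtons; can be pushed or gripped across its flat 56 mm sides
- spindle (a point): on the selector's upright turning axis, 84 mm above the bench (mid-height of the lever); x = -30, y = 98 mm in the tester's frame. The round black hub is 54 mm across and reaches 97 mm above the bench
- lever_end (a point): a point in the selector's black lever, 60 mm out from the spindle, at the lever's mid-height. The lever runs straight out from the spindle through this point and ends 72 mm from it; it is 16 mm wide and reaches from 74 to 94 mm above the bench, free on both sides
- selector (a joint): selector angle, rad. 0 = off, lever along the tester's +y, to the left (ring mark). Grows clockwise seen from above, a click every 0.524 rad; steps 1 to 6 at ever wider bars; step 3 = 1.571, along the tester's +x. Firm stops just past off and step 6. A click takes about 0.3 N m (5 N at the lever); past half way the lever springs into the next detent. Starts in step 2, 3 or 4
- pin_near (a joint): how far the contact block's spring pin nearer the robot (x = -18 mm) is pushed in, m: 0 free, 0.007 when the module is fully home. It yields at well under 1 N
- pin_far (a joint): the same for the pin farther from the robot (x = +18 mm)
- driver_yellow: screwdriver with yellow handle, 189 mm long, lying on the bench in front of the tester's box; leave it alone
- cutters_red: red-handled cutters, 126 mm, lying beyond the right end of the cold plate; leave them alone
- transformer: small transformer, 78 by 45 by 38 mm, standing to the left of the tester; leave it alone
- screw_tin: open tin of screws, 63 mm across, 29 mm high, to the left of the tester; leave it alone
- pcb_tan: tan circuit board, 48 by 66 by 20 mm, lying in front of the cold plate; leave it alone
- wick_bobbin: small yellow braid bobbin, 41 by 71 by 11 mm, lying at the far left; leave it alone
- marker: white marker pen, 128 mm long, lying at the far left; leave it alone

How it is judged (in metres and radians):
On the way, in this order (a step that is already met when the one before it is completed fails the run):
1. the selector is at off while the module is still clear of the contacts (value of joint selector below 0.15 rad and value of joint each of pin_near, pin_far below 0.002 m), for 0.2 s.
2. the module is home on the contacts, with the selector still off (value of joint selector below 0.15 rad and value of joint each of pin_near, pin_far above 0.005 m), for 0.2 s.
3. the selector has clicked into step three (value of joint selector between 1.42 and 1.72 rad), for 0.2 s.
At the end, for the whole second after the job is handed in: The selector rests in the detent of step three (within 0.15 rad of 1.571), and the module lies flat on the cold plate, at rest, centred on the plate's middle line within 12 mm, with its end square against the contact block: both spring pins pushed in more than 4.5 of 7 mm (all of step 3 and value of joint each of pin_near, pin_far above 0.0045 m and x of power_module in the frame of load_tester between -0.012 and 0.012 m and z of power_module in the frame of load_tester below 0.0145 m and angle between power_module's own z axis and vertical below 0.04 rad and linear speed of power_module below 0.02 m/s); the robot touches nothing.
It fails at once if the selector passes step three while the module is connected (value of joint selector above 1.9 rad and value of joint any of pin_near, pin_far above 0.003 m).
It fails at once if the module is lifted off the cold plate or tipped (z of power_module in the frame of load_tester above 0.018 m or angle between power_module's own z axis and vertical above 0.2 rad).
It fails at once if another thing on the bench is pushed away (distance of any of driver_yellow, cutters_red, transformer, screw_tin, pcb_tan, wick_bobbin, marker from where it was at the start of the episode above 0.03 m).
It also fails if it takes over 67 s, if anything falls off the work surface, if the arm or the gripper's body presses on something with over 40 N, if the wrist force passes 120 N, or if a joint passes its speed limit or range.

ROBOT

A 7-joint arm with a two-finger parallel gripper is mounted at the origin on a cart in front of the work surface, level with it; the furniture and walls round the work are solid. World frame = base frame: x ahead of the robot, y to its left, z up, the work surface at z = 0. Lengths are in mm, angles in rad, forces in N, time in s.
With the tool pointing down it reaches from about 400 to 900 mm from the base axis. Payload 5.5 kg.
Tool frame: the origin (TCP) lies midway between the tips of the shut fingers; the grasp point (between the pads) lies 19 mm behind it; z points along the fingers, y is the direction in which the jaws open and shut (so a half turn about z gives the same grasp; the last joint's range is limited). The gripper opens to 85 mm and grips with 20 to 120 N. Pads are 22 mm wide; open, the fingers measure 114 mm over their backs; the gripper's body (76 mm by 85 mm) begins 54 mm behind the grasp point. The pads swing forward as they close: fully open they stand 13 mm farther back than shut.
Start: joints at [1.467, 0.501, -0.427, 1.55, 0.221, 1.138, -0.21], TCP at [233.142, -606.749, 231.31] pointing down, gripper open.
Joint ranges: [-2.88, 2.88], [-0.31, 2.03], [-1.54, 1.56], [0.2, 2.42], [-1.41, 4.55], [0.19, 2.02], [-2.57, 2.57]. Speed limits (rad/s): [2.57, 2.57, 3.14, 3.14, 3.14, 3.14, 3.14].

INTERFACE

Orientations are given as a unit quaternion [w, x, y, z].
In Python, from rig import * gives the robot as it stands.
- The arm moves only by the tool play_rows, never from a script. Its argument "commands" is a list of rows, each a list of 6 numbers: the shift along the tool's x, y, z in m, then the turn, a rotation vector about the tool's x, y, z in rad. A call has 1 to 8 rows; each row is the pose to reach, as a shift and turn from the pose commanded when the call began, along the tool's axes at that moment; what a row does not reach only later rows make up. A row lasts 1/8 s, in which the tool goes at most 62.5 mm and 10.7 degrees, less where a joint would pass 70% of its speed; a pose out of reach is approached as far as the arm can. A call with a gripper value outside its range is refused whole. "jaw" is the finger opening in m, from 0 to 0.0854, set as the call begins (left out, the last holds). The fingers move at their own pace and stop on an object; "grip_force" is the grip in N (left out, the last holds). Time passes only in rows, so rows that repeat a pose let the fingers close. It gives the time, the measured TCP pose, the force and the opening at its end, in the units of the state.
- read_state(): the state, without advancing time (a new reading comes with each control period).
- get_image(name): name is "scene" or "top" or "wrist"; returns (picture, depth): 480x640x3 uint8, red, green, blue; 480x640 float32, mm along the optical axis (not along the pixel's ray), 0 where there is no reading.
- get_calibration(name): a dict with "fx", "fy", "cx", "cy" (pixels), "pose" (4x4, takes a point from camera to world coordinates); the wrist camera has in their place "T_tool_cam" (4x4, takes a point from camera to tool coordinates, whose origin is the TCP and whose axes are the flange's). Camera axes: x right, y down, z forward; pixel columns grow to the right and rows downward; lengths in mm; the calibration is good to about 2 mm. A picture is of the moment at which its call begins: read the wrist's pose just before it. get_calibration takes no time and is no camera call.
- job_done(): hands the job in, once; it reports no verdict.
The state is a dict: "time_s": time; "joints": joint angles; "joint_velocities": joint speeds; "joint_efforts": joint torques, N m; "ee_pos": TCP position; "tool_rot": TCP orientation; "wrist_force": force on the tool from outside, world axes, zero at the start; "wrist_torque": the same for the moment, N m; "opening": finger opening in mm.
Only numpy, scipy, OpenCV 4.12 (cv2) and the standard library are available. Lean on these libraries where they do the work, as an engineer would, in place of code of your own. Each camera call takes 0.05 s, during which the arm holds its last target.

## Working session

There is one attempt and no reset: what is moved stays moved. The work goes in short steps, Python scripts to look and compute and a tool call to move; the robot and the scene stay as the last step left them, time stands still between calls to the robot, and variables do not carry over. Pictures are saved under pics/ and viewed, and the job is handed in when it is done.

Besides the shell and the picture viewer there is one more tool, called after "Call:" in YAML: its name, and indented under it one key for each argument. play_rows: Moves the arm, as the interface text tells. Its arguments: {"type":"object","properties":{"commands":{"type":"array"},"jaw":{"type":"number"},"grip_force":{"type":"number"}},"required":["commands"]}

```bash
ls; mkdir -p pics
python3 - <<'E'
from rig import *
import cv2,numpy as np
s=read_state();print(s)
for n in ["scene","top","wrist"]:
    c=get_calibration(n);print(n,{k:(np.round(v,4).tolist() if hasattr(v,'shape') else v) for k,v in c.items()})
for n in ["top","scene"]:
    im,d=get_image(n);cv2.imwrite(f"pics/{n}0.png",im[:,:,::-1]);np.save(f"pics/{n}0d.npy",d)
E
```

```text
pics
{'time_s': 0.0, 'joints': array([ 1.46722533,  0.50188052, -0.42678452,  1.55144764,  0.22074062,
        1.13830894, -0.21028754]), 'joint_velocities': array([-0.0018606 ,  0.00065299,  0.00030407,  0.00031678,  0.00062145,
        0.00107978, -0.00130923]), 'joint_efforts': array([ 5.28881828e-04, -5.69509828e+01, -5.81601262e+00, -2.80937272e+01,
        1.07115580e-02,  1.21605655e-02,  3.45517185e-05]), 'ee_pos': array([ 232.81233378, -606.12229056,  230.23925819]), 'tool_rot': array([-9.93049207e-04,  9.83228171e-01,  1.82376980e-01, -1.21841151e-04]), 'wrist_force': array([ 0.02024143,  0.20707387, -0.03841441]), 'wrist_torque': array([ 0.0023844 , -0.00424699, -0.0181118 ]), 'opening': 85.52110560075484}
scene {'fx': 556.9483738084568, 'fy': 556.9483738084568, 'cx': 327.34488631880146, 'cy': 243.99150709947628, 'pose': [[-0.7801, -0.4674, 0.4159, -8.0099], [-0.6253, 0.5606, -0.5429, 660.6021], [0.0206, -0.6836, -0.7296, 959.9911], [0.0, 0.0, 0.0, 1.0]]}
top {'fx': 537.6574631425194, 'fy': 537.6574631425194, 'cx': 318.8807563367186, 'cy': 235.9590626891288, 'pose': [[0.0011, -0.9891, 0.1475, 288.8447], [-1.0, -0.002, -0.0061, -17.36], [0.0063, -0.1475, -0.989, 1375.4829], [0.0, 0.0, 0.0, 1.0]]}
wrist {'fx': 380.31847395119695, 'fy': 380.31847395119695, 'cx': 314.3416605809477, 'cy': 238.75789529882067, 'T_tool_cam': [[-0.0004, -0.9614, -0.2751, 69.5894], [1.0, -0.0006, 0.0003, 0.3404], [-0.0005, -0.2751, 0.9614, -142.1508], [0.0, 0.0, 0.0, 1.0]]}
```

View pics/top0.png

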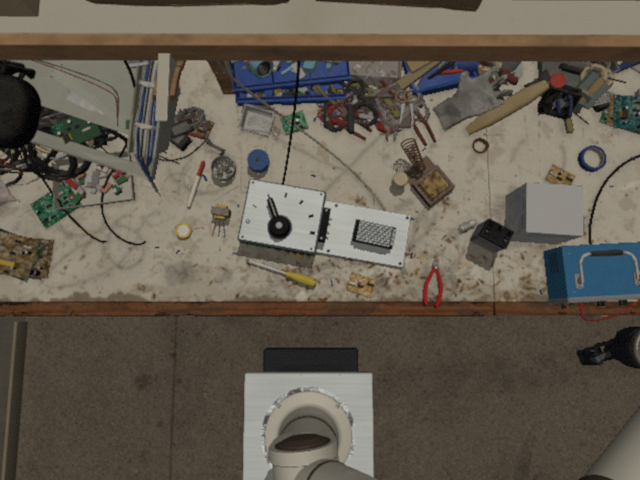

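View pics/scene0.png

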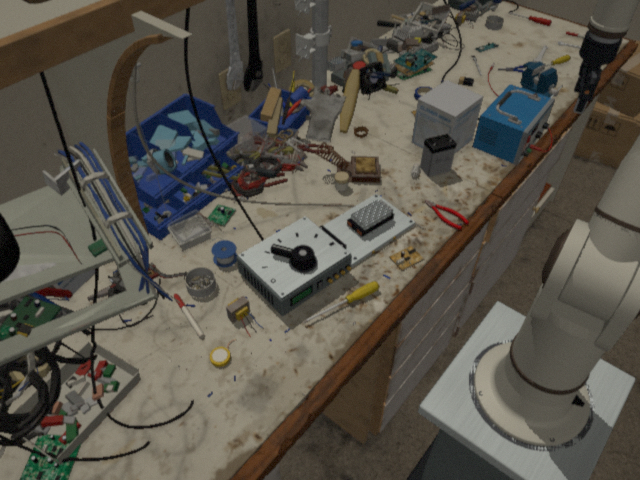

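The top view shows the tester box at about (283,216), the lever hub at (280,227) with the lever pointing to (270,200), the plate on the right and the module at about (374,234). I'll zoom in to get the corners.

Run:
```python
import cv2
im=cv2.imread("pics/top0.png");c=im[165:285,230:430];cv2.imwrite("pics/t_crop.png",cv2.resize(c,None,fx=4,fy=4,interpolation=cv2.INTER_CUBIC))
im=cv2.imread("pics/scene0.png");c=im[185:325,230:430];cv2.imwrite("pics/s_crop.png",cv2.resize(c,None,fx=4,fy=4,interpolation=cv2.INTER_CUBIC))
```

```text
(no output)
```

View pics/t_crop.png

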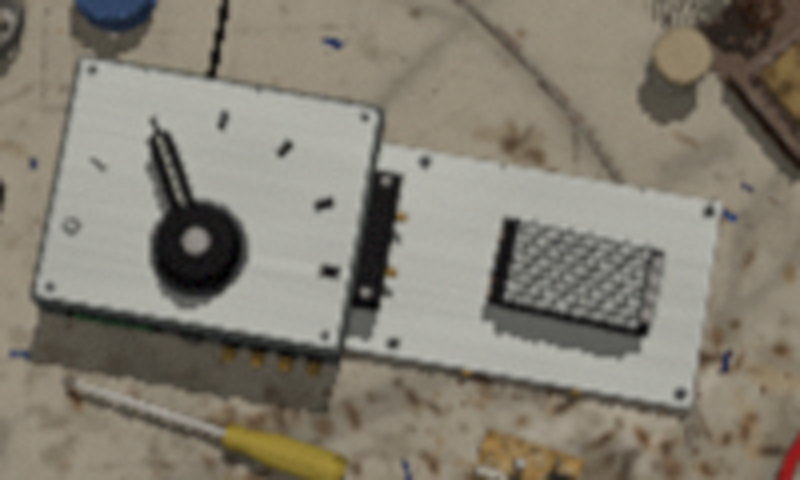

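View pics/s_crop.png

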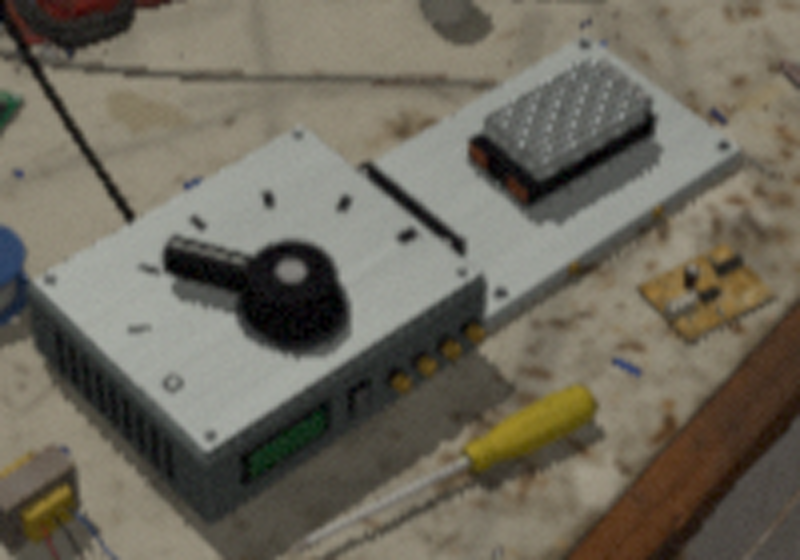

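```bash
cat > h.py <<'E'
from rig import *
import numpy as np,cv2
from scipy.spatial.transform import Rotation as R
def q2m(q): return R.from_quat([q[1],q[2],q[3],q[0]]).as_matrix()
def ray(n,uv,z,pose=None):
    c=get_calibration(n);T=np.array(c['pose']) if pose is None else pose
    uv=np.atleast_2d(np.array(uv,float))
    d=np.c_[(uv[:,0]-c['cx'])/c['fx'],(uv[:,1]-c['cy'])/c['fy'],np.ones(len(uv))]@T[:3,:3].T
    o=T[:3,3];z=np.broadcast_to(z,(len(uv),))
    return o+d*((z-o[2])/d[:,2])[:,None]
def kabsch(loc,w):
    l=np.array(loc)[:,:2];w=np.array(w)[:,:2];lc=l.mean(0);wc=w.mean(0)
    a=l-lc;b=w-wc
    yaw=np.arctan2((a[:,0]*b[:,1]-a[:,1]*b[:,0]).sum(),(a*b).sum())
    M=np.array([[np.cos(yaw),-np.sin(yaw)],[np.sin(yaw),np.cos(yaw)]]);t=wc-M@lc
    return yaw,t,M,w-(l@M.T+t)
E
python3 - <<'E'
from h import *
np.set_printoptions(precision=1,suppress=True)
loc=[(80,196,68),(80,0,68),(-80,0,68),(-80,196,68),(68,-224,12),(-68,-224,12)]
tp=np.array([(82,60),(382,107),(342,350),(35,300),(720,203),(692,408)])/4+[230,165]
w=ray("top",tp,[l[2] for l in loc]);yaw,t,M,r=kabsch(loc,w);print("top",yaw,t);print(r)
sp=np.array([(298,127),(480,275),(207,450),(33,285),(585,40),(742,150)])/4+[230,185]
L=[(80,0+0,68)]
# scene corners: order far-right, near-right, near-left, far-left, plate far-right, plate near-right
loc2=[(80,0,68),(-80,0,68),(-80,196,68),(80,196,68),(68,-224,12),(-68,-224,12)]
w2=ray("scene",sp,[l[2] for l in loc2]);y2,t2,M2,r2=kabsch(loc2,w2);print("scene",y2,t2);print(r2)
y,tt,MM,rr=kabsch(loc+loc2,np.r_[w,w2]);print("both",y,tt)
def tl(p): return (np.array(p)[:,:2]-tt)@MM
# hub, lever tip
print("hub",tl(ray("top",np.array([[196,240]])/4+[230,165],97)),"levertip",tl(ray("top",np.array([[160,132]])/4+[230,165],94)))
for z in(48,12): print("mod top",tl(ray("top",np.array([(507,218),(663,250),(645,335),(490,303)])/4+[230,165],z)))
print("mod scn fins top",tl(ray("scene",np.array([(482,122),(590,60),(655,100),(540,180)])/4+[230,185],48)))
d=np.load("pics/top0d.npy");print(d[234,374],d[218,300],d[240,350])
E
```

```text
top -0.16860950804824254 [517.3 -31.3]
[[-4.4 -3.1]
 [-1.   3. ]
 [ 4.5  0.7]
 [ 2.1 -4.1]
 [-1.3  2.7]
 [ 0.1  0.8]]
scene -0.1756719731023915 [518.  -28.6]
[[-2.4  6.2]
 [ 5.5  2.7]
 [ 5.2 -7.8]
 [-6.5 -3.2]
 [-2.2  2.8]
 [ 0.5 -0.7]]
both -0.17213090638438647 [517.7 -30. ]
hub [[-28.8  97.4]] levertip [[ 33.4 131.5]]
mod top [[  26.4  -87.3]
 [  23.3 -186.8]
 [ -31.7 -183.9]
 [ -28.5  -85.6]]
mod top [[  33.3  -88.9]
 [  30.1 -191.2]
 [ -26.3 -188.2]
 [ -23.1  -87.2]]
mod scn fins top [[  26.   -91.9]
 [  23.2 -179.1]
 [ -27.  -183.8]
 [ -30.8  -84.6]]
1355.3129 1326.0416 1379.3494
```

Lever is at about 61° clockwise from off, so step 2; module is about 66 mm short, x ≈ -3 and almost square. A black cable rises from the box's back edge, so I'll check where it is before planning.

Run:
```python
from h import *
np.set_printoptions(precision=0,suppress=True)
for n,y0,y1 in(("top",60,185),("scene",60,245)):
    im=cv2.imread(f"pics/{n}0.png");d=np.load(f"pics/{n}0d.npy");c=get_calibration(n);T=np.array(c['pose'])
    x0,x1=(275,305) if n=="top" else (180,275)
    for v in range(y0,y1,12):
        row=im[v,x0:x1].sum(1).astype(int);u=x0+row.argmin();z=d[v,u]
        p=T@[(u-c['cx'])/c['fx']*z,(v-c['cy'])/c['fy']*z,z,1]
        print(n,u,v,row.min(),p[:3])
```

```text
top 298 60 102 [688.  11. 578.]
top 298 72 70 [836.  23. 225.]
top 297 84 21 [819.  26. 198.]
top 295 96 20 [800.  32. 175.]
top 294 108 77 [780.  35. 152.]
top 293 120 44 [758.  38. 129.]
top 291 132 54 [736.  44. 107.]
top 289 144 60 [710.  49.  94.]
top 287 156 86 [684.  55.  76.]
top 285 168 85 [658.  60.  61.]
top 283 180 67 [630.  66.  47.]
scene 253 60 0 [1033. -335.  178.]
scene 249 72 1 [1029. -311.  153.]
scene 246 84 0 [1027. -294.  124.]
scene 191 96 41 [861.  21. 303.]
scene 194 108 30 [855.  22. 276.]
scene 198 120 1 [847.  24. 250.]
scene 202 132 60 [838.  25. 224.]
scene 208 144 46 [821.  27. 200.]
scene 212 156 44 [807.  33. 177.]
scene 219 168 41 [787.  34. 154.]
scene 226 180 54 [767.  35. 131.]
scene 233 192 44 [738.  44. 117.]
scene 201 204 84 [844.  61.  28.]
scene 247 216 79 [689.  53.  78.]
scene 255 228 74 [662.  57.  60.]
scene 199 240 210 [766. 140.  17.]
```

Call:
play_rows:
  commands:
    - [0.025,-0.025,0,0,0,0]
    - [0.065,-0.065,0,0,0,0]
    - [0.105,-0.105,0,0,0,0]
    - [0.145,-0.145,0,0,0,0]
    - [0.185,-0.185,0,0,0,0]
    - [0.225,-0.225,0,0,0,0]
    - [0.265,-0.265,0,0,0,0]
    - [0.3,-0.3,0,0,0,0]
  jaw: 0.04

```text
time_s: 1.1
ee_pos: [406.0, -217.0, 231.3]
tool_rot: [0.0, 0.983, 0.183, -0.0]
wrist_force: [1.0, -0.6, -0.5]
opening: 39.6
```

Call:
play_rows:
  commands:
    - [0.035,-0.035,0,0,0,0]
    - [0.07,-0.07,0,0,0,0]
    - [0.105,-0.105,0,0,0,0]
    - [0.13,-0.13,0,0,0,0]
    - [0.145,-0.145,0,0,0,0]
    - [0.145,-0.145,0,0,0,0]
    - [0.145,-0.145,0,0,0,0]

```text
time_s: 1.98
ee_pos: [488.4, -32.8, 231.0]
tool_rot: [0.0, 0.983, 0.182, -0.001]
wrist_force: [0.6, -0.0, -0.5]
opening: 40.1
```

Run:
```python
from h import *
s=read_state();print(s['time_s'],s['ee_pos'],s['tool_rot'],s['joints'],s['wrist_force'])
im,d=get_image("wrist");cv2.imwrite("pics/w1.png",im[:,:,::-1]);np.save("pics/w1d.npy",d);np.savez("pics/w1s.npz",p=s['ee_pos'],q=s['tool_rot'])
```

```text
1.975 [488.35099689 -32.77364805 230.95944729] [ 1.68052953e-04  9.83296878e-01  1.82008065e-01 -5.34199589e-04] [ 0.69487975  0.2626865  -0.78591934  1.93488526  0.21644275  1.03042054
 -1.39116524] [ 0.59922929 -0.00339925 -0.51701781]
```

View pics/w1.png

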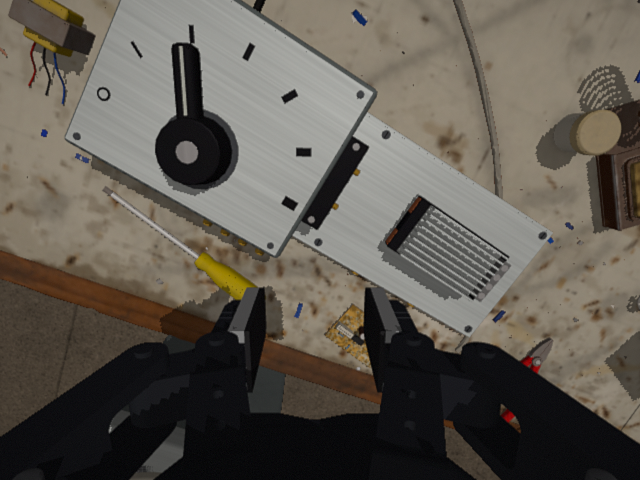

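The wrist view shows the hub at (187,152), the lever to (184,43), the box corners at (377,93), (277,257) and (66,137), the plate corners at (553,233) and (468,335), and the module between (387,243) and (509,258). Zooming in on the module and block.

Run:
```python
import cv2
im=cv2.imread("pics/w1.png");c=im[180:310,370:530];cv2.imwrite("pics/w1m.png",cv2.resize(c,None,fx=4.5,fy=4.5,interpolation=cv2.INTER_CUBIC))
```

```text
(no output)
```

View pics/w1m.png

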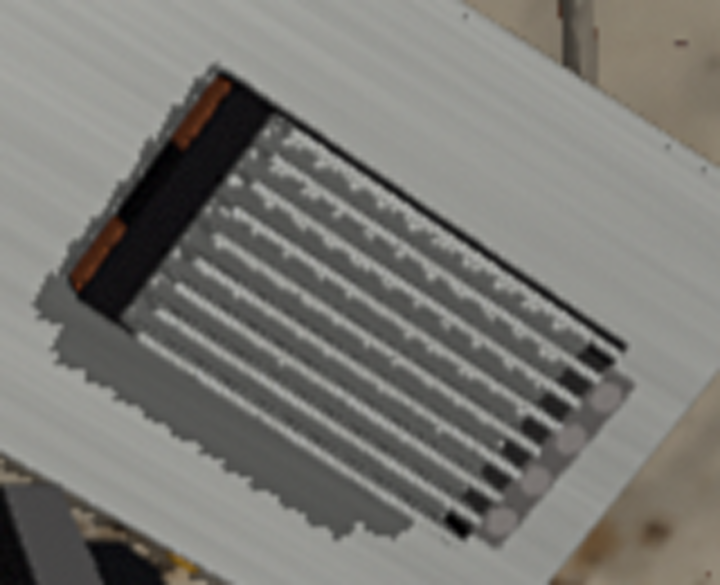

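```bash
cat >> h.py <<'E'
def wpose(p,q):
    T=np.eye(4);T[:3,:3]=q2m(q);T[:3,3]=p;return T@np.array(get_calibration("wrist")['T_tool_cam'])
def wp(f): a=np.load(f);return wpose(a['p'],a['q'])
E
python3 - <<'E'
from h import *
np.set_printoptions(precision=1,suppress=True)
T=wp("pics/w1s.npz")
loc=[(80,0,68),(-80,0,68),(-80,196,68),(68,-224,12),(-68,-224,12)]
w=ray("wrist",[(377,93),(277,257),(66,137),(553,233),(468,335)],[l[2] for l in loc],T)
y,t,M,r=kabsch(loc,w);print(y,t);print(r)
tl=lambda p:(p[:,:2]-t)@M
print("hub",tl(ray("wrist",[(187,152)],97,T)),ray("wrist",[(187,152)],97,T),"lever",tl(ray("wrist",[(184,43)],94,T)))
m=lambda L:np.array(L)/4.5+[370,180]
for z in (40,48):
  f=tl(ray("wrist",m([(137,333),(445,533),(295,128),(612,352)]),z,T));print("fins",z,f,f[0]-f[1],f[2]-f[3],f.mean(0))
print("pad end case top",tl(ray("wrist",m([(225,75),(75,290)]),36,T)))
print("base right end z20",tl(ray("wrist",m([(632,382),(495,545)]),18,T)))
d=np.load("pics/w1d.npy");c=get_calibration("wrist")
for u,v in [(410,215),(395,240),(420,220),(445,240),(187,152),(300,100),(450,200),(500,275)]:
    z=d[v,u];P=T@[(u-c['cx'])/c['fx']*z,(v-c['cy'])/c['fy']*z,z,1];print(u,v,P[:3],tl(P[None,:3]))
E
```

```text
-0.18327007219886485 [521.3 -31. ]
[[-4.9  2.8]
 [ 2.8  0.6]
 [ 1.2 -6.9]
 [-1.2  1.1]
 [ 2.   2.4]]
hub [[-32.5  97.2]] [[507.1  70.5  97. ]] lever [[ 29.5 131. ]]
fins 40 [[ -25.1  -97. ]
 [ -27.6 -178.4]
 [  26.3  -99.2]
 [  22.5 -182.7]] [ 2.6 81.4] [ 3.8 83.6] [  -1.  -139.3]
fins 48 [[ -23.8  -94. ]
 [ -26.3 -173.5]
 [  26.3  -96.1]
 [  22.6 -177.6]] [ 2.5 79.5] [ 3.7 81.6] [  -0.3 -135.3]
pad end case top [[ 27.7 -82.4]
 [-24.7 -82.3]]
base right end z20 [[  19.  -204.9]
 [ -27.7 -203.6]]
410 215 [ 514.6 -117.4   31.3] [[  9.1 -86.1]]
395 240 [ 488.1 -113.8   33. ] [[-17.6 -87.5]]
420 220 [ 514.  -126.7   35. ] [[ 10.2 -95.4]]
445 240 [ 505.7 -154.6   39.1] [[   7.1 -124.4]]
187 152 [507.   70.6  96.8] [[-32.6  97.3]]
300 100 [569.9   9.6  66.1] [[40.3 48.8]]
450 200 [ 539.4 -153.6   11. ] [[  40.1 -117.2]]
500 275 [ 494.1 -215.4   43.5] [[   6.8 -186.3]]
```

Call:
play_rows:
  commands:
    - [0.01,-0.008,0,0,0,0.176]
    - [0.027,-0.022,0,0,0,0.352]
    - [0.045,-0.037,0,0,0,0.528]
    - [0.063,-0.052,0,0,0,0.704]
    - [0.08,-0.067,0,0,0,0.88]
    - [0.095,-0.08,0,0,0,1.056]
    - [0.105,-0.087,0,0,0,1.232]
    - [0.1086,-0.0887,0,0,0,1.408]
  jaw: 0.042

```text
time_s: 3.02
ee_pos: [550.0, 81.6, 220.7]
tool_rot: [0.008, 0.91, -0.414, -0.012]
wrist_force: [-0.3, -0.3, -1.5]
opening: 42.2
```

Call:
play_rows:
  commands:
    - [0,0,0,0,0,0.176]
    - [0,0,0.01,0,0,0.352]
    - [0,0,0.025,0,0,0.528]
    - [0,0,0.04,0,0,0.704]
    - [0,0,0.06,0,0,0.88]
    - [0,0,0.08,0,0,1.056]
    - [0,0,0.09,0,0,1.232]
    - [0,0,0.09,0,0,1.408]

```text
time_s: 4.03
ee_pos: [520.2, 26.6, 92.1]
tool_rot: [0.024, -0.537, 0.843, 0.025]
wrist_force: [-0.3, -0.1, -0.5]
opening: 42.2
```

Run:
```python
from h import *
s=read_state();print(s['time_s'],s['ee_pos'],s['tool_rot'],s['joints'],s['wrist_force'],s['opening']);m=q2m(s['tool_rot']);print(m.round(3),np.degrees(np.arctan2(m[1,0],m[0,0])))
im,d=get_image("wrist");cv2.imwrite("pics/w2.png",im[:,:,::-1])
```

```text
4.025 [520.178337    26.64165059  92.13321337] [ 0.0239091  -0.53705562  0.84283133  0.02519848] [-1.01070547  1.23818779  1.56239857  2.03546631 -1.32292589  1.46718952
 -2.57120047] [-0.33565803 -0.08069079 -0.54073489] 42.201916686594444
[[-0.422 -0.906  0.013]
 [-0.904  0.422  0.068]
 [-0.067  0.017 -0.998]] -115.02161519817784
```

View pics/w2.png

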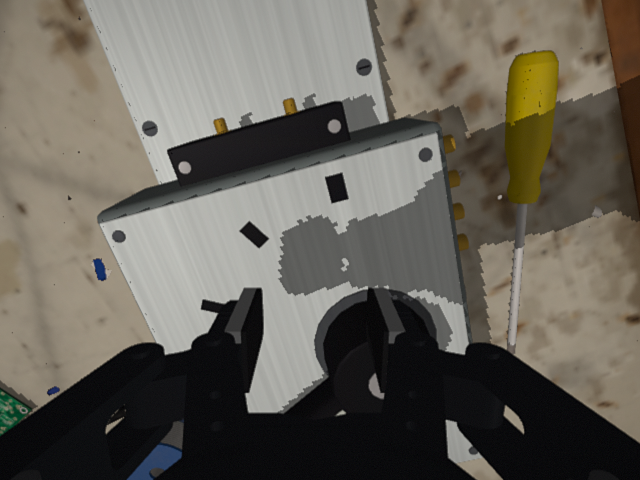

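The turn ran into joint limits (j3, j7): turning the tool the other way is the right direction. Lifting first, then unwinding.

Call:
play_rows:
  commands:
    - [0,0,-0.02,0,0,0]
    - [0,0,-0.05,0,0,-0.05]
    - [0,0,-0.08,0,0,-0.15]
    - [0,0,-0.1,0,0,-0.3]

```text
time_s: 4.58
ee_pos: [520.6, 20.9, 196.6]
tool_rot: [0.031, -0.66, 0.751, 0.021]
wrist_force: [0.0, 0.7, -0.3]
opening: 41.7
```

```bash
cat > st.py <<'E'
from h import *
s=read_state();m=q2m(s['tool_rot']);print(s['time_s'],s['ee_pos'].round(1),s['joints'].round(3),s['wrist_force'].round(1),s['opening'].round(1),"psi",np.degrees(np.arctan2(m[1,0],m[0,0])).round(1),"tilt",m[:2,2].round(3))
E
python3 st.py
```

```text
Traceback (most recent call last):
  File "st.py", line 2, in <module>
    s=read_state();m=q2m(s['tool_rot']);print(s['time_s'],s['ee_pos'].round(1),s['joints'].round(3),s['wrist_force'].round(1),s['opening'].round(1),"psi",np.degrees(np.arctan2(m[1,0],m[0,0])).round(1),"tilt",m[:2,2].round(3))
                                                                                                                              ^^^^^^^^^^^^^^^^^^
AttributeError: 'float' object has no attribute 'round'
```

Call:
play_rows:
  commands:
    - [0,0,0,0,0,-0.17]
    - [0,0,0,0,0,-0.34]
    - [0,0,0,0,0,-0.51]
    - [0,0,0,0,0,-0.68]
    - [0,0,0,0,0,-0.85]
    - [0,0,0,0,0,-1.02]
    - [0,0,0,0,0,-1.19]
    - [0,0,0,0,0,-1.36]

```text
time_s: 5.58
ee_pos: [519.9, 20.6, 195.2]
tool_rot: [-0.037, 0.985, -0.169, 0.002]
wrist_force: [0.5, 0.0, -0.8]
opening: 42.0
```

```bash
sed -i "s/s\['opening'\].round(1)/round(s['opening'],1)/" st.py
cat > go.py <<'E'
# usage: go.py x y z psi_deg -> shift, rotvec in tool axes from measured pose
import sys
exec(open('st.py').read())
x,y,z,psi=map(float,sys.argv[1:]);a=np.radians(psi)
G=np.array([[np.cos(a),np.sin(a),0],[np.sin(a),-np.cos(a),0],[0,0,-1]])
print("shift mm",(m.T@(np.array([x,y,z])-s['ee_pos'])).round(1),"rot",R.from_matrix(m.T@G).as_rotvec().round(3))
E
python3 go.py 558 89 150 30
```

```text
5.575 [519.9  20.6 195.2] [-1.019  0.643  1.34   1.966 -0.781  1.15  -1.258] [ 0.5  0.  -0.8] 42.0 psi -19.4 tilt [0.017 0.073]
shift mm [ 13.5 -73.6  50.7] rot [-0.073 -0.025 -0.862]
```

Call:
play_rows:
  commands:
    - [0.002,-0.012,0.0,-0.014,-0.005,-0.17]
    - [0.005,-0.029,0.0,-0.03,-0.01,-0.34]
    - [0.008,-0.045,0.005,-0.044,-0.015,-0.51]
    - [0.011,-0.06,0.015,-0.058,-0.02,-0.68]
    - [0.0135,-0.07,0.025,-0.073,-0.025,-0.862]
    - [0.0135,-0.0736,0.035,-0.073,-0.025,-0.862]
    - [0.0135,-0.0736,0.035,-0.073,-0.025,-0.862]

```text
time_s: 6.45
ee_pos: [557.3, 88.0, 164.7]
tool_rot: [-0.0, 0.967, 0.255, -0.001]
wrist_force: [-0.1, -0.3, -0.2]
opening: 41.9
```

```bash
python3 go.py 558 89 76 30;python3 - <<'E'
from h import *
im,d=get_image("wrist");cv2.imwrite("pics/w3.png",im[:,:,::-1])
E
```

```text
6.45 [557.3  88.  164.7] [-0.992  0.639  1.087  1.866 -0.653  1.051 -0.691] [-0.1 -0.3 -0.2] 41.9 psi 29.5 tilt [-0.003 -0.   ]
shift mm [ 1.3 -0.4 88.7] rot [-0.001  0.003 -0.009]
```

View pics/w3.png

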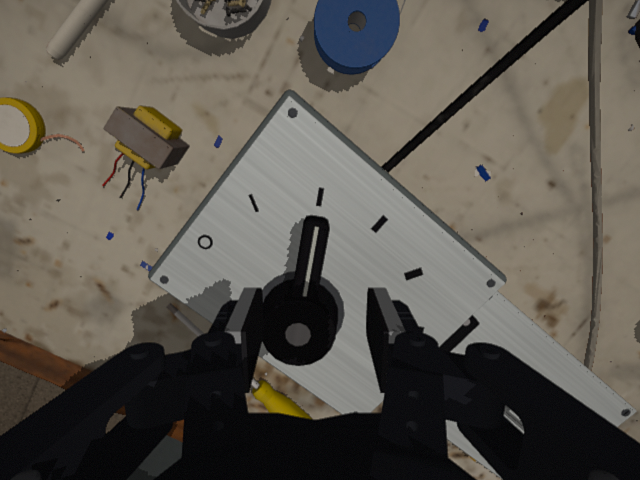

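Run:
```python
from h import *
s=read_state();T=wpose(s['ee_pos'],s['tool_rot']);c=get_calibration("wrist");Ti=np.linalg.inv(T)
for P in [(558,89,94),(558,89,84),(506.5,70.7,97),(506.5+72*.94,70.7+72*.342,94),(552,87,94)]:
    p=Ti@[*P,1];print(P,c['fx']*p[0]/p[2]+c['cx'],c['fy']*p[1]/p[2]+c['cy'])
```

```text
(558, 89, 94) 312.0319774146129 250.66089608398858
(558, 89, 84) 312.12498460824736 245.6543349276529
(506.5, 70.7, 97) 296.97583781612923 334.79389260452484
(574.18, 95.32400000000001, 94) 316.24667333167145 222.23566189843788
(552, 87, 94) 310.00696856753126 260.62594532979506
```

Call:
play_rows:
  commands:
    - [0,0,0.02,0,0,0]
    - [0.001,0,0.05,0,0,0]
    - [0.001,0,0.075,0,0,0]
    - [0.001,0,0.088,0,0,0]
    - [0.001,0,0.088,0,0,0]

```text
time_s: 7.12
ee_pos: [557.9, 88.6, 76.3]
tool_rot: [0.0, 0.967, 0.256, -0.002]
wrist_force: [0.0, -0.7, -0.9]
opening: 41.7
```

Call:
play_rows:
  commands:
    - [0,0,0,0,0,0.08]
    - [0,0,0,0,0,0.16]
    - [0,0,0,0,0,0.16]
    - [0,0,0,0,0,0.16]
  jaw: 0.026
  grip_force: 20

```text
time_s: 7.62
ee_pos: [559.1, 89.3, 77.8]
tool_rot: [0.0, 0.984, 0.179, -0.0]
wrist_force: [0.6, -0.2, -0.3]
opening: 26.0
```

Run:
```python
exec(open('st.py').read())
# arc waypoints in tool axes: phi from 20 to 85
C=np.array([506.5,70.7]);r=55
for ph in range(20,92,7):
    a=np.radians(ph);P=np.array([*(C+r*np.array([np.cos(a),np.sin(a)])),76])
    G=np.array([[np.cos(a),np.sin(a),0],[np.sin(a),-np.cos(a),0],[0,0,-1]])
    print(ph,((m.T@(P-s['ee_pos']))/1000).round(4).tolist(),R.from_matrix(m.T@G).as_rotvec().round(3).tolist())
```

```text
7.625 [559.1  89.3  77.8] [-0.926  0.765  0.996  1.913 -0.81   0.931 -0.737] [ 0.6 -0.2 -0.3] 26.0 psi 20.7 tilt [-0. -0.]
20 [-0.0008, -0.0006, 0.0018] [0.0, 0.001, 0.012]
27 [-0.0011, -0.0073, 0.0018] [0.0, 0.001, -0.111]
34 [-0.0023, -0.0139, 0.0018] [0.0, 0.001, -0.233]
41 [-0.0042, -0.0203, 0.0018] [0.0, 0.001, -0.355]
48 [-0.0069, -0.0265, 0.0018] [0.0, 0.001, -0.477]
55 [-0.0104, -0.0322, 0.0018] [-0.0, 0.001, -0.599]
62 [-0.0145, -0.0375, 0.0018] [-0.0, 0.001, -0.721]
69 [-0.0192, -0.0423, 0.0018] [-0.0, 0.001, -0.844]
76 [-0.0245, -0.0464, 0.0018] [-0.0, 0.001, -0.966]
83 [-0.0302, -0.0499, 0.0018] [-0.0, 0.001, -1.088]
90 [-0.0364, -0.0527, 0.0018] [-0.0, 0.001, -1.21]
```

Call:
play_rows:
  commands:
    - [-0.001,-0.007,0.001,0,0,-0.11]
    - [-0.002,-0.014,0.001,0,0,-0.23]
    - [-0.004,-0.02,0.001,0,0,-0.355]
    - [-0.007,-0.0265,0.001,0,0,-0.477]
    - [-0.0104,-0.0322,0.001,0,0,-0.6]
    - [-0.0145,-0.0375,0.001,0,0,-0.72]
    - [-0.0192,-0.0423,0.001,0,0,-0.844]
    - [-0.0245,-0.0464,0.001,0,0,-0.966]

```text
time_s: 8.62
ee_pos: [520.2, 123.6, 76.9]
tool_rot: [0.0, 0.787, 0.617, -0.0]
wrist_force: [-0.2, -0.4, -0.3]
opening: 26.1
```

```bash
python3 go.py 509 125.6 77 83
python3 - <<'E'
from h import *
for n in ["wrist"]:
    im,d=get_image(n);cv2.imwrite("pics/w4.png",im[:,:,::-1])
E
```

```text
8.625 [520.2 123.6  76.9] [-0.898  0.61   0.792  1.988 -0.608  0.795  0.008] [-0.2 -0.4 -0.3] 26.1 psi 76.2 tilt [ 0. -0.]
shift mm [ -0.8 -11.4  -0.1] rot [ 0.     0.    -0.119]
```

View pics/w4.png

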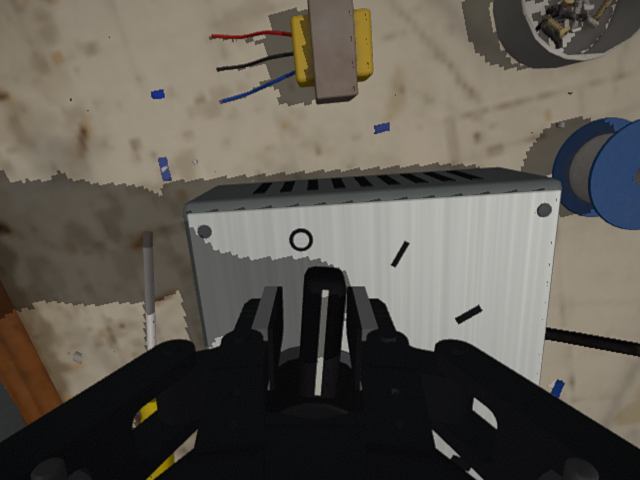

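The lever is between the fingers, its tip (325,272) still a few degrees short of the ring (301,240). Pushing on a little.

Call:
play_rows:
  commands:
    - [-0.0003,-0.004,0,0,0,-0.05]
    - [-0.0008,-0.009,0,0,0,-0.1]
    - [-0.001,-0.0115,0,0,0,-0.13]
    - [-0.001,-0.0115,0,0,0,-0.13]

```text
time_s: 9.18
ee_pos: [510.9, 125.1, 77.1]
tool_rot: [0.002, 0.747, 0.664, 0.001]
wrist_force: [5.9, -1.5, -3.5]
opening: 25.9
```

```bash
python3 go.py 509 125.6 150 80
python3 - <<'E'
from h import *
for n in ["wrist"]:
    im,d=get_image(n);cv2.imwrite("pics/w5.png",im[:,:,::-1])
E
```

```text
9.175 [510.9 125.1  77.1] [-0.894  0.584  0.767  2.012 -0.578  0.77   0.102] [ 5.9 -1.5 -3.5] 25.9 psi 83.3 tilt [ 0.004 -0.001]
shift mm [  0.3  -1.6 -72.9] rot [0.004 0.001 0.057]
```

View pics/w5.png

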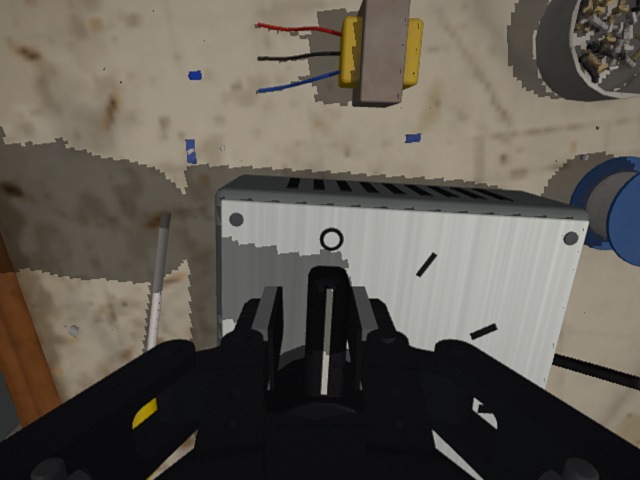

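Call:
play_rows:
  commands:
    - [0,0.002,0,0,0,0.02]
    - [0,0.004,0,0,0,0.06]
    - [0,0.004,0,0,0,0.06]
    - [0,0.004,-0.015,0,0,0.06]
    - [0,0.004,-0.04,0,0,0.06]
    - [0,0.004,-0.07,0,0,0.06]
    - [0,0.004,-0.09,0,0,0.06]
    - [0,0.004,-0.1,0,0,0.06]

```text
time_s: 10.22
ee_pos: [512.4, 125.8, 177.7]
tool_rot: [-0.0, 0.766, 0.643, 0.0]
wrist_force: [-0.4, -0.7, -1.0]
opening: 26.2
```

```bash
python3 go.py 494 -164 180 78
python3 - <<'E'
from h import *
s=read_state();T=wpose(s['ee_pos'],s['tool_rot'])
im,d=get_image("wrist");cv2.imwrite("pics/w6.png",im[:,:,::-1])
E
```

```text
10.225 [512.4 125.8 177.7] [-1.018  0.447  0.918  1.944 -0.433  0.961 -0.067] [-0.4 -0.7 -1. ] 26.2 psi 80.0 tilt [-0.     0.001]
shift mm [-288.6   32.4   -2.5] rot [-0.001 -0.001  0.034]
```

View pics/w6.png

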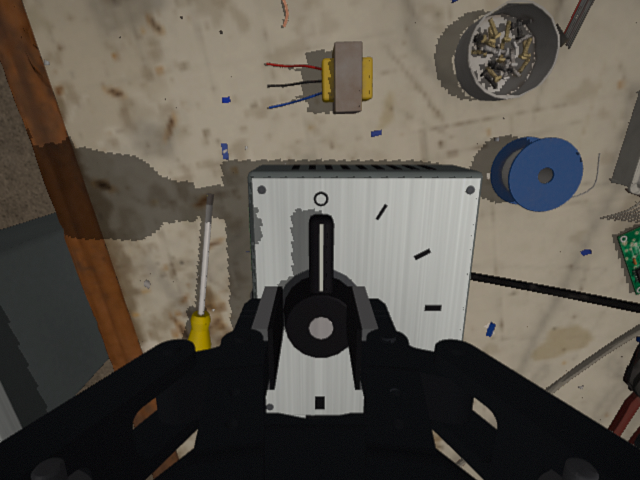

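Lever points straight at the ring (321,200), so it is off, and the box lies square in the picture at psi = 80.0°, giving a tester yaw of about -10.0°. Next, the module.

Call:
play_rows:
  commands:
    - [-0.02,0.003,0,0,0,0]
    - [-0.06,0.008,0,0,0,0]
    - [-0.11,0.013,0,0,0,0]
    - [-0.16,0.018,0,0,0,0]
    - [-0.21,0.023,0,0,0,0.01]
    - [-0.25,0.028,0,0,0,0.02]
    - [-0.28,0.031,0,0,0,0.034]
    - [-0.2886,0.0324,0,0,0,0.034]
  jaw: 0.085

```text
time_s: 11.28
ee_pos: [491.6, -167.8, 175.8]
tool_rot: [-0.0, 0.779, 0.627, -0.002]
wrist_force: [-0.2, -0.0, 0.0]
opening: 85.0
```

Call:
play_rows:
  commands:
    - [0,0,0,0,0,0]

```text
time_s: 11.4
ee_pos: [492.8, -164.9, 175.8]
tool_rot: [-0.001, 0.778, 0.629, -0.001]
wrist_force: [0.4, 1.3, -0.4]
opening: 85.2
```

```bash
python3 go.py 494 -164 180 78
python3 - <<'E'
from h import *
s=read_state()
im,d=get_image("wrist");cv2.imwrite("pics/w7.png",im[:,:,::-1]);np.savez("pics/w7s.npz",p=s['ee_pos'],q=s['tool_rot'])
E
```

```text
11.4 [ 492.8 -164.9  175.8] [-0.482  0.447  0.947  1.962 -0.441  0.957  0.471] [ 0.4  1.3 -0.4] 85.2 psi 77.9 tilt [-0.003 -0.   ]
shift mm [ 1.1  1.  -4.2] rot [-0.003  0.001 -0.002]
```

View pics/w7.png

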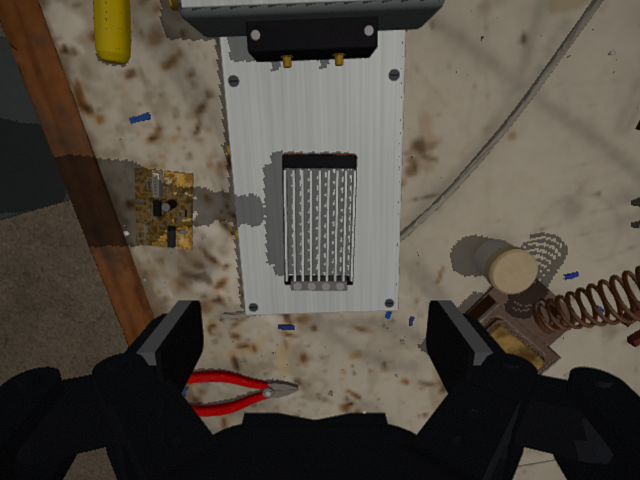

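Run:
```python
import cv2
im=cv2.imread("pics/w7.png");c=im[10:160,200:420];cv2.imwrite("pics/w7a.png",cv2.resize(c,None,fx=3.6,fy=3.6,interpolation=cv2.INTER_CUBIC))
c=im[145:325,220:420];cv2.imwrite("pics/w7b.png",cv2.resize(c,None,fx=3.3,fy=3.3,interpolation=cv2.INTER_CUBIC))
```

```text
(no output)
```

View pics/w7a.png

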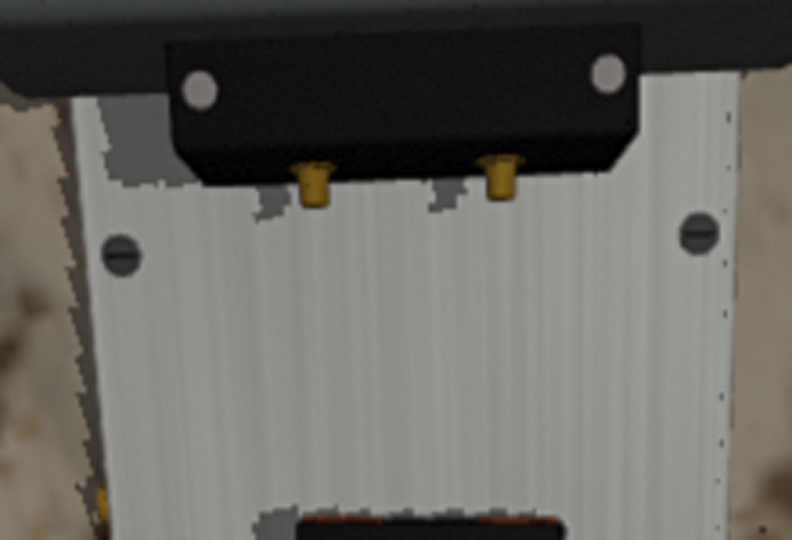

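View pics/w7b.png

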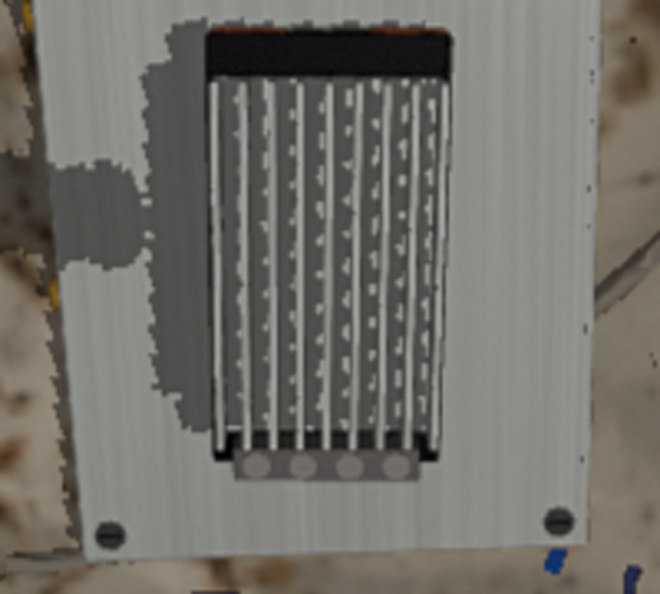

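Run:
```python
from h import *
np.set_printoptions(precision=1,suppress=True)
T=wp("pics/w7s.npz")
A=lambda L:np.array(L)/3.6+[200,10]
B=lambda L:np.array(L)/3.3+[220,145]
loc=[(-18,-25,31),(18,-25,31),(-68,-224,12),(68,-224,12)]
px=np.r_[A([(314,205),(500,198)]),B([(85,560),(587,543)])]
w=ray("wrist",px,[l[2] for l in loc],T);y,t,M,r=kabsch(loc,w);print(y,t);print(r)
tl=lambda p:(p[:,:2]-t)@M
s=ray("wrist",np.r_[A([(122,256),(699,233)]),B([(110,535),(559,521)])],12,T);print("screws",tl(s),np.arctan2(*(s[0]-s[2])[1::-1][::1]) )
pe=ray("wrist",B([(207,32),(452,33)]),36,T);print("padend",tl(pe))
f=ray("wrist",B([(215,85),(221,445),(446,85),(433,445)]),48,T);print("fins",tl(f),"ctr",tl(f).mean(0))
d=(f[0]-f[1]+f[2]-f[3]);print("mod psi",np.degrees(np.arctan2(d[1],d[0])))
d=pe[1]-pe[0];print("mod x ang",np.degrees(np.arctan2(d[1],d[0])),"tester psi",90+np.degrees(y))
h=M@[0,-70]+t;print("home",h); print("mod world",f.mean(0),pe.mean(0))
```

```text
-0.17434068440140613 [519.5 -30.2]
[[ 0.  -0.4]
 [-0.1 -0.5]
 [ 0.6  0.3]
 [-0.5  0.7]]
screws [[ -59.6  -30.9]
 [  60.1  -30.9]
 [ -60.1 -216.5]
 [  59.8 -216.7]] 1.3933583464921198
padend [[-24.2 -84.6]
 [ 29.6 -86.8]]
fins [[ -22.1  -94.9]
 [ -25.5 -177.2]
 [  27.   -96.8]
 [  23.4 -178.9]] ctr [   0.7 -136.9]
mod psi 77.55951101197917
mod x ang -12.339488672913225 tester psi 80.01101458637716
home [507.3 -99.1]
mod world [ 496.4 -165.2   48. ] [ 507.3 -115.    36. ]
```

```bash
python3 go.py 496.2 -165.5 18 77.6
```

```text
11.45 [ 493.2 -163.8  175.8] [-0.484  0.446  0.947  1.962 -0.441  0.958  0.47 ] [ 0.3 -0.6 -0.3] 85.0 psi 78.0 tilt [-0.003  0.   ]
shift mm [ -1.    3.7 157.8] rot [-0.003  0.     0.007]
```

Call:
play_rows:
  commands:
    - [0,0.001,0.02,0,0,0]
    - [-0.001,0.003,0.06,0,0,0.007]
    - [-0.001,0.0037,0.1,0,0,0.007]
    - [-0.001,0.0037,0.12,0,0,0.007]
    - [-0.001,0.0037,0.135,0,0,0.007]
    - [-0.001,0.0037,0.147,0,0,0.007]
    - [-0.001,0.0037,0.155,0,0,0.007]
    - [-0.001,0.0037,0.158,0,0,0.007]

```text
time_s: 12.45
ee_pos: [497.1, -166.3, 18.5]
tool_rot: [-0.0, 0.779, 0.627, -0.001]
wrist_force: [-1.2, 0.4, -1.0]
opening: 85.1
```

Call:
play_rows:
  commands:
    - [0,0,0,0,0,0]

```text
time_s: 12.58
ee_pos: [497.1, -166.3, 18.7]
tool_rot: [-0.0, 0.779, 0.627, -0.001]
wrist_force: [0.6, 0.4, -0.0]
opening: 85.3
```

```bash
python3 go.py 496.2 -165.5 18 77.6;python3 - <<'E'
from h import *
im,d=get_image("wrist");cv2.imwrite("pics/w8.png",im[:,:,::-1])
E
```

```text
12.575 [ 497.1 -166.3   18.7] [-0.283  0.688  0.707  2.027 -0.707  0.686  0.669] [ 0.6  0.4 -0. ] 85.3 psi 77.6 tilt [-0.001 -0.001]
shift mm [ 0.6 -1.1  0.7] rot [-0.001  0.001 -0.   ]
```

View pics/w8.png

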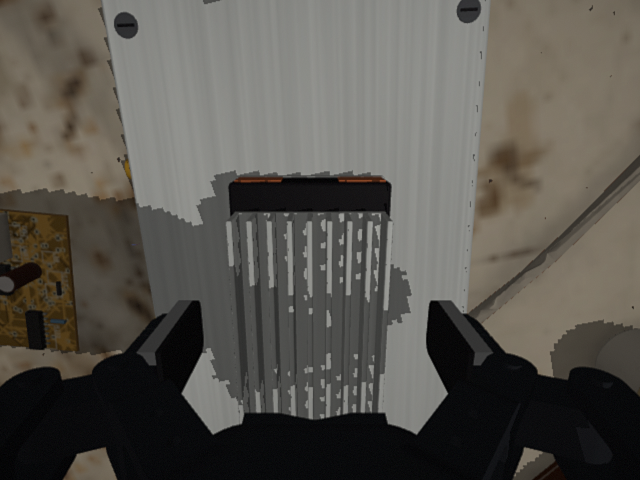

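Fingers stand clear on both sides, with the module centred between them at x≈310. Closing gently.

Call:
play_rows:
  commands:
    - [0,0,0,0,0,0]
    - [0,0,0,0,0,0]
    - [0,0,0,0,0,0]
    - [0,0,0,0,0,0]
    - [0,0,0,0,0,0]
  jaw: 0.05
  grip_force: 25

```text
time_s: 13.25
ee_pos: [496.9, -166.1, 18.8]
tool_rot: [-0.0, 0.779, 0.627, -0.001]
wrist_force: [-2.0, 1.4, 5.2]
opening: 55.6
```

```bash
python3 go.py 507.3 -99.1 18.7 80.0
```

```text
13.25 [ 496.9 -166.1   18.8] [-0.283  0.687  0.707  2.028 -0.707  0.687  0.669] [-2.   1.4  5.2] 55.6 psi 77.6 tilt [-0.001 -0.   ]
shift mm [67.7 -4.2  0.1] rot [-0.001  0.    -0.042]
```

Call:
play_rows:
  commands:
    - [0.004,-0.0005,0,0,0,-0.01]
    - [0.012,-0.001,0,0,0,-0.02]
    - [0.02,-0.0015,0,0,0,-0.03]
    - [0.028,-0.002,0,0,0,-0.042]
    - [0.036,-0.0025,0,0,0,-0.042]
    - [0.044,-0.003,0,0,0,-0.042]
    - [0.05,-0.0035,0,0,0,-0.042]
    - [0.054,-0.0037,0,0,0,-0.042]

```text
time_s: 14.25
ee_pos: [505.4, -112.8, 18.8]
tool_rot: [0.001, 0.766, 0.643, -0.001]
wrist_force: [0.5, -5.3, 6.4]
opening: 55.3
```

```bash
python3 go.py 507.3 -99.1 18.7 80.0;python3 - <<'E'
from h import *
im,d=get_image("wrist");cv2.imwrite("pics/w9.png",im[:,:,::-1])
E
```

```text
14.25 [ 505.4 -112.8   18.8] [-0.386  0.677  0.701  2.043 -0.701  0.674  0.605] [ 0.5 -5.3  6.4] 55.3 psi 80.0 tilt [-0.    -0.002]
shift mm [13.9 -0.5  0.1] rot [-0.     0.002  0.001]
```

View pics/w9.png

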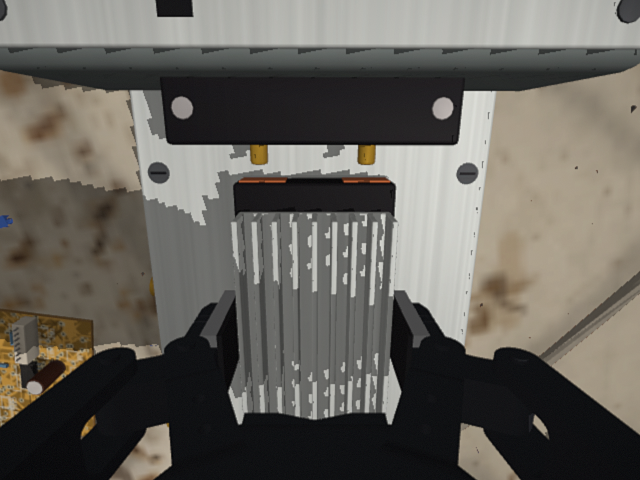

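The module is square, with its pads at y≈180 and centre x≈314, lined up with the pins at (259,153) and (366,153). Pushing it home slowly.

Call:
play_rows:
  commands:
    - [0.003,0,0,0,0,0]
    - [0.006,0,0,0,0,0]
    - [0.009,0,0,0,0,0]
    - [0.0115,0,0,0,0,0]
    - [0.013,0,0,0,0,0]
    - [0.014,0,0,0,0,0]
    - [0.0145,0,0,0,0,0]

```text
time_s: 15.18
ee_pos: [507.5, -100.2, 18.8]
tool_rot: [0.001, 0.766, 0.643, -0.001]
wrist_force: [-1.9, -8.5, 4.6]
opening: 55.7
```

```bash
python3 go.py 507.3 -99.1 18.7 80.0;python3 - <<'E'
from h import *
im,d=get_image("wrist");cv2.imwrite("pics/w10.png",im[:,:,::-1])
E
```

```text
15.175 [ 507.5 -100.2   18.8] [-0.414  0.677  0.704  2.045 -0.701  0.673  0.578] [-1.9 -8.5  4.6] 55.7 psi 80.0 tilt [-0.    -0.003]
shift mm [ 1.  -0.4  0.1] rot [ 0.     0.003 -0.001]
```

View pics/w10.png

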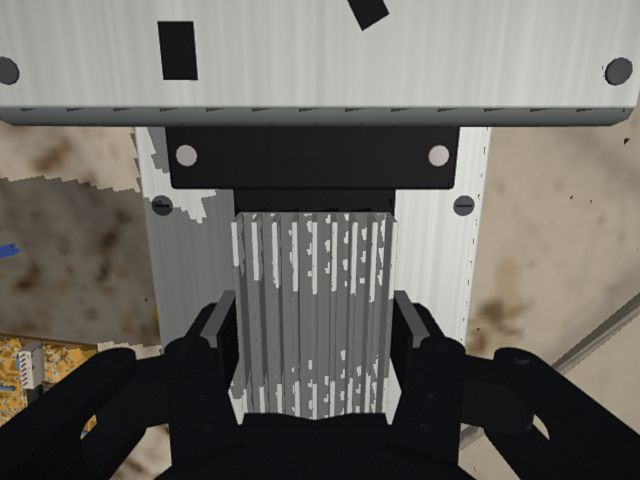

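Call:
play_rows:
  commands:
    - [0.0007,0,0,0,0,0]
    - [0.0014,0,0,0,0,0]
    - [0.002,0,0,0,0,0]
    - [0.002,0,0,0,0,0]

```text
time_s: 15.72
ee_pos: [507.5, -100.2, 18.8]
tool_rot: [0.002, 0.767, 0.642, -0.002]
wrist_force: [-2.2, -11.4, 4.9]
opening: 55.8
```

The module has stopped against the block: 2 mm more command gave no motion and the force rose to 11 N. Releasing.

Call:
play_rows:
  commands:
    - [0,0,0,0,0,0]
    - [0,0,0,0,0,0]
    - [0,0,0,0,0,0]
    - [0,0,0,0,0,0]
  jaw: 0.08

```text
time_s: 16.23
ee_pos: [507.8, -95.7, 18.3]
tool_rot: [-0.0, 0.766, 0.643, -0.001]
wrist_force: [0.2, -0.2, 0.3]
opening: 79.6
```

Call:
play_rows:
  commands:
    - [0,0,-0.01,0,0,0]
    - [0,0,-0.03,0,0,0]
    - [0,0,-0.06,0,0,0]
    - [0,0,-0.09,0,0,0]
    - [0,0,-0.12,0,0,0]
    - [0,0,-0.14,0,0,0]
    - [0,0,-0.15,0,0,0]
    - [0,0,-0.15,0,0,0]

```text
time_s: 17.23
ee_pos: [508.1, -96.1, 168.8]
tool_rot: [-0.0, 0.766, 0.643, -0.0]
wrist_force: [0.2, -0.3, -0.2]
opening: 79.8
```

```bash
python3 go.py 507.3 -99.1 18.7 80.0;python3 - <<'E'
from h import *
s=read_state()
im,d=get_image("wrist");cv2.imwrite("pics/w11.png",im[:,:,::-1]);np.savez("pics/w11s.npz",p=s['ee_pos'],q=s['tool_rot'])
c=im[100:320,200:440,::-1];cv2.imwrite("pics/w11a.png",cv2.resize(c,None,fx=2.7,fy=2.7,interpolation=cv2.INTER_CUBIC))
E
```

```text
17.225 [508.1 -96.1 168.8] [-0.613  0.45   0.94   1.976 -0.45   0.939  0.379] [ 0.2 -0.3 -0.2] 79.8 psi 80.0 tilt [-0.001 -0.   ]
shift mm [ -3.   -0.2 150.1] rot [-0.  0.  0.]
```

View pics/w11.png

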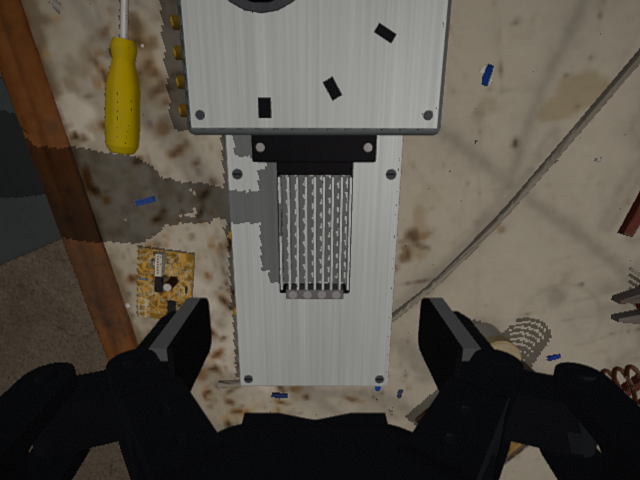

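View pics/w11a.png

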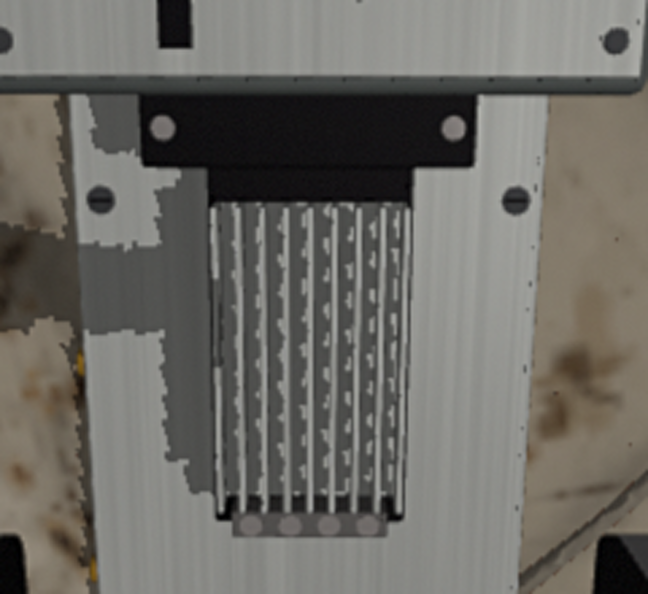

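Run:
```python
from h import *
np.set_printoptions(precision=1,suppress=True)
T=wp("pics/w11s.npz")
A=lambda L:np.array(L)/2.7+[200,100]
loc=[(-59.85,-30.9,12),(59.95,-30.9,12)]
w=ray("wrist",np.r_[A([(100,200),(516,200)]),[(248,379),(379,379)]],12,T)
y,t,M,r=kabsch([(-60,-31,12),(60,-31,12),(-60,-216.6,12),(60,-216.6,12)],w);print(y,t,r)
tl=lambda p:(p[:,:2]-t)@M
f=tl(ray("wrist",A([(214,208),(220,515),(410,208),(402,515)]),48,T));print(f,f.mean(0),f[0]-f[1],f[2]-f[3])
print("block face z50",tl(ray("wrist",A([(145,165),(474,165)]),50,T)))
```

```text
-0.17675807257749576 [519.5 -30.1] [[ 0.   0. ]
 [ 0.2  0.2]
 [-0.  -0.3]
 [-0.2  0. ]]
[[ -23.8  -28.9]
 [ -24.1 -113.5]
 [  26.1  -28.8]
 [  26.3 -113.4]] [  1.1 -71.2] [ 0.3 84.6] [-0.3 84.6]
block face z50 [[-40.6 -18. ]
 [ 41.6 -17.9]]
```

Module sits at x ≈ 1 mm, square, with its end about 0.7 mm from the block face within measuring error, so the pins are in. Back to the lever.

```bash
python3 go.py 516.5 125.7 169 80.0
```

```text
17.275 [507.7 -96.  168.1] [-0.613  0.451  0.939  1.976 -0.45   0.939  0.38 ] [0.5 0.1 0.8] 80.0 psi 80.0 tilt [-0.002 -0.   ]
shift mm [219.9 -29.7  -0.9] rot [-0.002  0.001  0.   ]
```

Call:
play_rows:
  commands:
    - [0.015,-0.002,0,0,0,0]
    - [0.045,-0.006,0,0,0,0]
    - [0.085,-0.012,0,0,0,0]
    - [0.125,-0.017,0,0,0,0]
    - [0.165,-0.022,0,0,0,0]
    - [0.195,-0.027,0,0,0,0]
    - [0.215,-0.029,0,0,0,0]
    - [0.22,-0.0295,0,0,0,0]
  jaw: 0.042

```text
time_s: 18.27
ee_pos: [516.7, 126.9, 167.7]
tool_rot: [-0.0, 0.765, 0.644, -0.001]
wrist_force: [-0.1, -0.4, -0.3]
opening: 42.4
```

Call:
play_rows:
  commands:
    - [0,0,0,0,0,0]
    - [0,0,0,0,0,0]

```text
time_s: 18.52
ee_pos: [517.1, 123.8, 168.4]
tool_rot: [-0.0, 0.767, 0.642, -0.001]
wrist_force: [-0.2, 0.2, 0.4]
opening: 42.0
```

```bash
python3 go.py 516.5 125.7 77 80.0;python3 - <<'E'
from h import *
im,d=get_image("wrist");cv2.imwrite("pics/w12.png",im[:,:,::-1])
E
```

```text
18.525 [517.1 123.8 168.4] [-1.007  0.475  0.92   1.94  -0.462  0.954 -0.041] [-0.2  0.2  0.4] 42.0 psi 79.9 tilt [-0.001 -0.001]
shift mm [ 1.9 -0.9 91.4] rot [-0.001  0.001 -0.002]
```

View pics/w12.png

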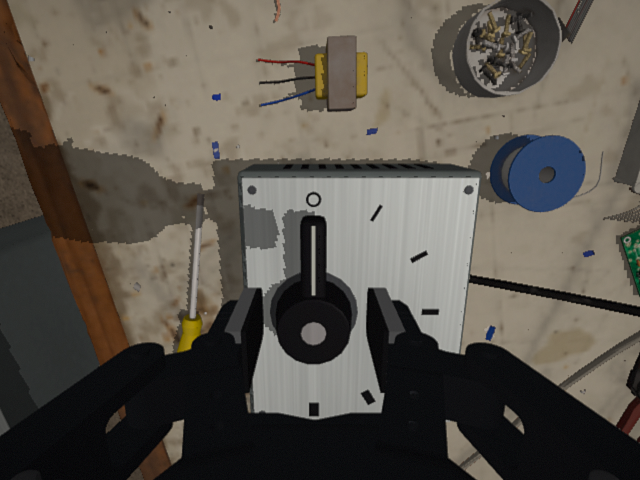

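The lever is still at off and centred in the jaws (x≈313). Descending, then narrowing the jaws round it.

Call:
play_rows:
  commands:
    - [0.001,0,0.02,0,0,0]
    - [0.001,0,0.05,0,0,0]
    - [0.0015,-0.0005,0.075,0,0,0]
    - [0.0015,-0.0005,0.088,0,0,0]
    - [0.0015,-0.0005,0.091,0,0,0]

```text
time_s: 19.2
ee_pos: [516.1, 126.3, 76.2]
tool_rot: [-0.0, 0.766, 0.643, -0.002]
wrist_force: [-0.2, -0.4, 0.1]
opening: 41.8
```

Call:
play_rows:
  commands:
    - [0,0,0,0,0,0]
    - [0,0,0,0,0,0]
    - [0,0,0,0,0,0]
  jaw: 0.026

```text
time_s: 19.58
ee_pos: [517.2, 127.2, 77.9]
tool_rot: [-0.0, 0.766, 0.643, -0.0]
wrist_force: [-0.9, -0.8, -0.4]
opening: 26.1
```

Run:
```python
exec(open('st.py').read())
C=np.array([507,71.5]);r=55
for ph in list(range(80,-10,-6))+[-6]:
    a=np.radians(ph);P=np.array([*(C+r*np.array([np.cos(a),np.sin(a)])),77])
    b=np.radians(80+(ph-80)*80/86)
    G=np.array([[np.cos(b),np.sin(b),0],[np.sin(b),-np.cos(b),0],[0,0,-1]])
    print(ph,((m.T@(P-s['ee_pos']))/1000).round(4).tolist(),R.from_matrix(m.T@G).as_rotvec().round(3).tolist())
```

```text
19.575 [517.2 127.2  77.9] [-0.908  0.606  0.794  1.992 -0.606  0.795  0.066] [-0.9 -0.8 -0.4] 26.1 psi 80.0 tilt [-0.  0.]
80 [-0.0016, -0.0004, 0.0009] [-0.0, -0.0, 0.0]
74 [-0.0019, 0.0053, 0.0009] [-0.0, -0.0, 0.098]
68 [-0.0029, 0.011, 0.0009] [-0.0, -0.0, 0.195]
62 [-0.0043, 0.0166, 0.0009] [-0.0, -0.0, 0.292]
56 [-0.0064, 0.022, 0.0009] [-0.0, -0.0, 0.39]
50 [-0.009, 0.0271, 0.0009] [-0.0, -0.0, 0.487]
44 [-0.0122, 0.0319, 0.0009] [-0.0, -0.0, 0.585]
38 [-0.0158, 0.0364, 0.0009] [-0.0, -0.0, 0.682]
32 [-0.0199, 0.0405, 0.0009] [-0.0, 0.0, 0.78]
26 [-0.0243, 0.0441, 0.0009] [-0.0, 0.0, 0.877]
20 [-0.0292, 0.0472, 0.0009] [-0.0, 0.0, 0.974]
14 [-0.0343, 0.0498, 0.0009] [-0.0, 0.0, 1.072]
8 [-0.0397, 0.0519, 0.0009] [-0.0, 0.0, 1.169]
2 [-0.0452, 0.0534, 0.0009] [-0.0, 0.0, 1.267]
-4 [-0.0509, 0.0543, 0.0009] [-0.0, 0.0, 1.364]
-6 [-0.0528, 0.0544, 0.0009] [-0.0, 0.0, 1.396]
```

Call:
play_rows:
  commands:
    - [-0.002,0.0053,0,0,0,0.098]
    - [-0.003,0.011,0,0,0,0.195]
    - [-0.0043,0.0166,0,0,0,0.292]
    - [-0.0064,0.022,0,0,0,0.39]
    - [-0.009,0.027,0,0,0,0.487]
    - [-0.0122,0.032,0,0,0,0.585]
    - [-0.0158,0.0364,0,0,0,0.682]
    - [-0.02,0.0405,0,0,0,0.78]

```text
time_s: 20.58
ee_pos: [552.4, 102.1, 77.3]
tool_rot: [-0.001, 0.953, 0.303, -0.001]
wrist_force: [-1.1, 3.0, -0.8]
opening: 26.4
```

Run:
```python
exec(open('st.py').read())
C=np.array([507,71.5]);r=55
for ph in (26,20,14,8,3,-2,-6):
    a=np.radians(ph);P=np.array([*(C+r*np.array([np.cos(a),np.sin(a)])),77])
    b=np.radians(80+(ph-80)*80/86)
    G=np.array([[np.cos(b),np.sin(b),0],[np.sin(b),-np.cos(b),0],[0,0,-1]])
    print(ph,((m.T@(P-s['ee_pos']))/1000).round(4).tolist(),R.from_matrix(m.T@G).as_rotvec().round(3).tolist())
im,d=get_image("wrist");cv2.imwrite("pics/w13.png",im[:,:,::-1])
```

```text
20.575 [552.4 102.1  77.3] [-0.931  0.738  0.958  1.922 -0.776  0.909 -0.531] [-1.1  3.  -0.8] 26.4 psi 35.2 tilt [-0.003  0.002]
26 [-0.0004, 0.0076, 0.0003] [-0.003, 0.002, 0.095]
20 [-0.0016, 0.0132, 0.0002] [-0.003, 0.002, 0.193]
14 [-0.0034, 0.0187, 0.0002] [-0.003, 0.002, 0.29]
8 [-0.0058, 0.024, 0.0002] [-0.003, 0.002, 0.388]
3 [-0.0082, 0.0281, 0.0002] [-0.003, 0.002, 0.469]
-2 [-0.0109, 0.0321, 0.0002] [-0.003, 0.002, 0.55]
-6 [-0.0133, 0.035, 0.0002] [-0.003, 0.002, 0.615]
```

View pics/w13.png

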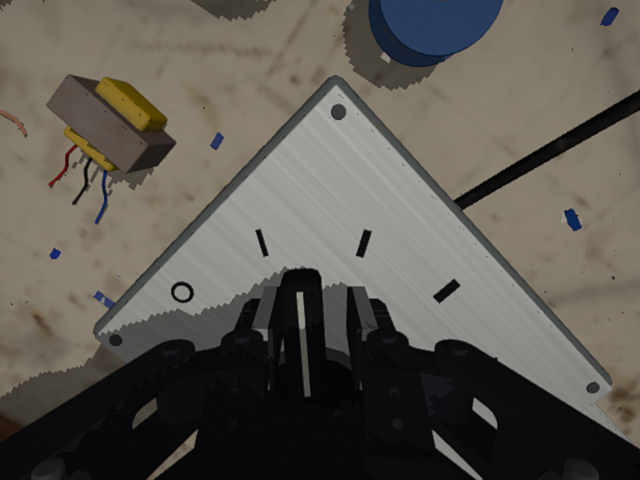

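The lever (tip at 300,272) is between marks 1 and 2, following the finger. Continuing to just past the half-way before step 3, then stopping.

Call:
play_rows:
  commands:
    - [-0.0004,0.0076,0,0,0,0.095]
    - [-0.0016,0.0132,0,0,0,0.193]
    - [-0.0034,0.0187,0,0,0,0.29]
    - [-0.0058,0.024,0,0,0,0.388]
    - [-0.007,0.026,0,0,0,0.43]
    - [-0.0082,0.028,0,0,0,0.47]
    - [-0.0095,0.03,0,0,0,0.51]
    - [-0.0109,0.032,0,0,0,0.55]

```text
time_s: 21.62
ee_pos: [563.1, 66.5, 77.6]
tool_rot: [0.001, 0.999, 0.032, -0.0]
wrist_force: [-1.8, -2.3, 0.3]
opening: 26.2
```

```bash
python3 go.py 561.7 65.8 77 0
python3 - <<'E'
from h import *
im,d=get_image("wrist");cv2.imwrite("pics/w14.png",im[:,:,::-1])
E
```

```text
21.625 [563.1  66.5  77.6] [-0.926  0.818  1.07   1.912 -0.88   0.977 -0.942] [-1.8 -2.3  0.3] 26.2 psi 3.6 tilt [-0.001 -0.002]
shift mm [-1.4  0.7  0.6] rot [0.002 0.001 0.063]
```

View pics/w14.png

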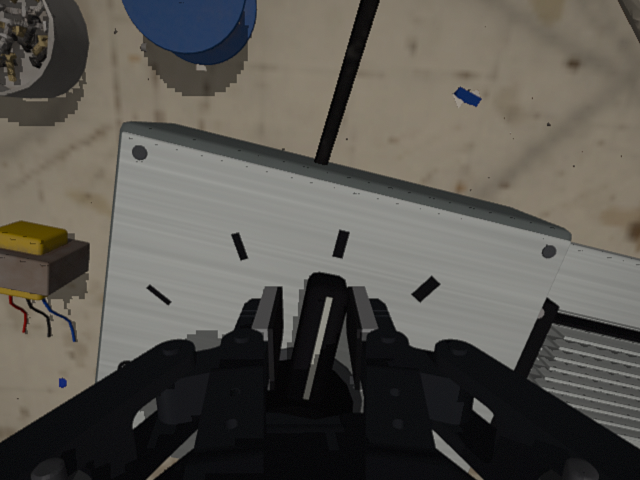

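The lever has sprung into step 3 and points at its mark (341,243). Opening and lifting clear.

Call:
play_rows:
  commands:
    - [0,0,0,0,0,0.03]
    - [0,0,0,0,0,0.06]
    - [0,0,0,0,0,0.06]
  jaw: 0.045

```text
time_s: 22.05
ee_pos: [562.8, 68.1, 77.2]
tool_rot: [0.0, 1.0, 0.003, -0.001]
wrist_force: [-0.1, 0.5, -0.3]
opening: 45.0
```

Call:
play_rows:
  commands:
    - [0,0,-0.01,0,0,0]
    - [0,0,-0.03,0,0,0]
    - [0,0,-0.06,0,0,0]
    - [0,0,-0.09,0,0,0]
    - [0,0,-0.12,0,0,0]
    - [-0.01,0.03,-0.14,0,0,0]
    - [-0.02,0.06,-0.15,0,0,0]
    - [-0.02,0.06,-0.15,0,0,0]

```text
time_s: 23.05
ee_pos: [543.2, 4.6, 229.9]
tool_rot: [-0.0, 1.0, 0.0, 0.001]
wrist_force: [-0.0, 0.3, -0.5]
opening: 45.1
```

```bash
python3 st.py
python3 - <<'E'
from h import *
s=read_state();np.savez("pics/w15s.npz",p=s['ee_pos'],q=s['tool_rot'])
im,d=get_image("wrist");cv2.imwrite("pics/w15.png",im[:,:,::-1])
im,d=get_image("top");cv2.imwrite("pics/top15.png",cv2.resize(im[150:320,160:480,::-1],None,fx=2.4,fy=2.4,interpolation=cv2.INTER_CUBIC))
E
```

```text
23.05 [543.2   4.6 229.9] [-1.001  0.621  1.321  1.863 -0.654  1.188 -1.026] [-0.   0.3 -0.5] 45.1 psi 0.1 tilt [0.002 0.   ]
```

View pics/w15.png

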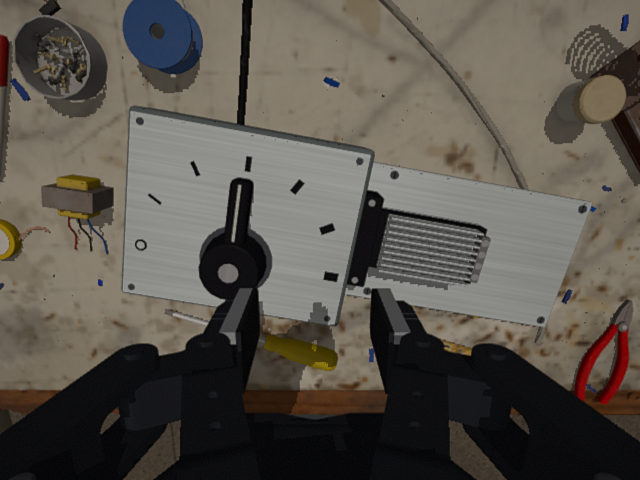

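View pics/top15.png

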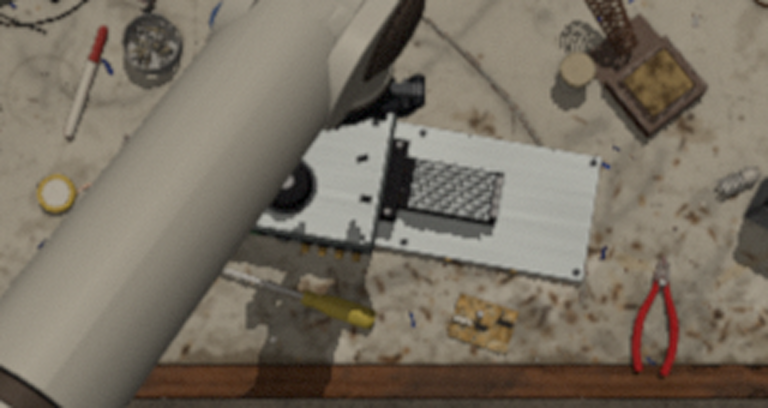

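```bash
python3 - <<'E'
from h import *
np.set_printoptions(precision=1,suppress=True)
T=wp("pics/w15s.npz")
y,t=-0.1745,np.array([519.5,-30.2]);M=np.array([[np.cos(y),-np.sin(y)],[np.sin(y),np.cos(y)]])
tl=lambda p:(p[:,:2]-t)@M
h=tl(ray("wrist",[(228,272)],97,T))[0];L=tl(ray("wrist",[(241,180)],94,T))[0];d=L-h;print(h,L,"sel",np.arctan2(d[0],d[1]))
print("fins",tl(ray("wrist",[(391,217),(484,237),(378,272),(471,283)],48,T)))
print("block",tl(ray("wrist",[(383,195),(362,285)],50,T)))
E
python3 st.py
```

```text
[-29.   97.3] [42.5 96.6] sel 1.5810239356751186
fins [[  26.2  -28.4]
 [  22.9 -113.6]
 [ -25.7  -28.5]
 [ -21.4 -114.8]]
block [[ 44.1 -16.8]
 [-39.9 -16.4]]
23.15 [543.6   8.  228.3] [-1.002  0.624  1.316  1.862 -0.656  1.188 -1.027] [-0.   0.8 -1.1] 45.0 psi 0.3 tilt [-0.     0.001]
```

Selector measures 1.58 rad, the module's fins start at y ≈ -28.5 as before (seated), and the robot is clear. Handing in.

```bash
python3 -c "
from rig import *
print(job_done())"
```

```text
the job is handed in; nothing more can be done
None
```

The job is handed in at 23 s of the 67 s allowed; no verdict was reported.

**What I did:**
- I turned the selector from step 2 back to off with the fingers either side of the lever.
- I gripped the module across its sides and slid it about 66 mm flat along the plate, squaring it on the way. It stopped against the contact block: 2 mm more command gave no movement and the force rose to 11 N. Then I released it.
- I turned the lever clockwise, pushing it past the half-way point so it clicked into step 3. Then I opened the fingers and lifted clear.

**Last checks:**
- **Selector:** about 1.58 rad by wrist camera, against 1.571 for step 3.
- **Module:** about 1 mm off the middle line, square, with its end within about 1 mm of the block face. I could not read the pins directly, so "both pushed in" rests on that and the hard stop.
- **Robot:** clear of everything, with wrist force close to zero.
- **Other things:** I saw no sign that any of them moved, but I did not measure them. The final top view was partly hidden by the arm.

**What went wrong:** early on I turned the wrist the wrong way. Joints 3 and 7 ran into their range ends (they read 1.5624 and -2.5712, just past the listed 1.56 and -2.57), and the tool drifted to about 45 mm from the hub's axis. I lifted and unwound it; the force readings showed no contact. I cannot tell whether the judge counts those two readings as out of range.

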